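Check a linear guide rail for sticky spots in the garage

TASK

Take the guide rail whose carriage has red end caps out of the packed blue bin, turn it over onto its base and set it down fully in the cradle, with the flat top of its carriage facing up. Then feel it for sticky spots: run the carriage slowly right up to its stop at the cradle's red end, back through its whole travel to the stop at the dark end, and home again to the red end, and leave it there with the rail still seated. Leave the other three rails standing in the bin and don't disturb anything else on the bench.

Things in the scene. Friction and masses are not known exactly. Their poses are not given: they have to be found in the camera images.
- rail_mid (a point): Centre of the bar of the guide rail with the red-capped carriage: steel, 190 x 15 x 15 mm, 0.27 kg. Own x along the rail; y from its base (the bare flat underside, 7.5 mm from this point) towards the carriage's flat top; z across. In the bin it is on edge, z up; put down so on the bench it stands by itself, point 23.5 mm up. In the cradle y must point up; either end may be at the red end.
- carriage_mid (a point): Centre of its carriage, a 0.2 kg steel block with red end caps, axes as the rail: 52 mm along x, 47 across (z), 24 thick (y). It straddles the rail: centre 8.5 mm from the rail's along y, flat top 28 mm above the rail's base, underside 4 mm above it. Pinch it by its end faces: the rail leaves their middle; the 13 mm next to the top and 16 mm next to each flank are clear.
- carriage (a joint): Position of the carriage along the rail's x axis, m, 0 in the middle, -0.059 and +0.059 at the stops. About 2 N of friction plus 5 N per m/s; it stays where it is left.
- spare1_mid (a point): Centre of the rail of another guide, same sizes, axes and posture, its carriage with black end caps fixed within 15 mm of the middle. Stands in the bin, touching its neighbours.
- spare2_mid (a point): The same for the second guide with black end caps.
- spare3_mid (a point): The same for the third guide with black end caps.
- bin: Blue open plastic bin fixed to the bench, origin at the centre of its underside; 204 mm long (x), 127 wide (y), 72 high, walls and floor 5 mm. Four guides stand in it on edge side by side, lying along x with their y axes along the bin's, 28.6 mm apart in y, in any order, carriage flanks on the floor, carriages' upper flanks 52 mm above the bench.
- cradle: Rail cradle fixed to the bench, origin centred underneath: plate 250 (x) x 76 x 8 mm with two slotted end chairs, red at +x, dark at -x. The rail lies centred along x, base on seats 20 mm up (rail centre 27.5 mm up). Slots hold its last 6 mm each end, 19 mm wide at the bottom, flared above; end walls 195 mm apart. Highest point 34 mm; nothing above 8 mm where |x| is below 82 mm.
- tape_mid (a point): Centre of a yellow and black tape measure, 70 x 40 mm by 58 mm high (hook to +x reaching 47 mm from the centre), standing on the bench.
- pot_mid (a point): Centre of a round grease pot with a green lid, 56 mm across, 47 mm high, standing on the bench.
- screwdriver: Red-handled screwdriver, 200 mm long, lying at the back of the bench, along its x axis.
- screw_case: Orange case of screws, 120 x 80 x 38 mm, at the back of the bench; origin under its centre.
- drill: Yellow and black cordless drill standing on its battery at the back of the bench, its chuck and bit 175 mm to its -x and 188 mm up, its motor end 90 mm to +x; 80 mm wide, 222 mm high; origin on its underside.
Things that resemble listed ones, but are neither listed nor needed, are in the scene too. Leave any brown, green or pink look-alike of the part that bears rail_mid alone.

How it is judged:
By the outcome, as a careful person would: the job done as asked, in the order asked, and still so for the second after the job is handed in, with the robot touching nothing.
It also fails if it takes over 69 s, if anything falls off the work surface, if the arm or the gripper's body presses on something with over 40 N, if the wrist force passes 120 N, or if a joint passes its speed limit or range.

ROBOT

A 6-joint arm with a two-finger parallel gripper is mounted at the origin on the work surface. World frame = base frame: x ahead of the robot, y to its left, z up, the work surface at z = 0. Lengths are in m, angles in rad, forces in N, time in s.
With the tool pointing down it reaches from about 0.325 to 0.9 m from the base axis. Payload 6.1 kg.
Tool frame: the origin (TCP) lies on the centre line of the jaws, within the pads' length; the fingertips stand 8 mm ahead of it and the grasp point (between the pads) lies 11 mm behind it; z points along the fingers, y is the line along which they close (so a half turn about z gives the same grasp; the last joint's range is limited). The gripper opens to 85 mm and grips with 20 to 120 N. Pads are 22 mm wide; open, the fingers measure 114 mm over their backs; the gripper's body (76 mm by 85 mm) begins 54 mm behind the grasp point. The pads swing forward as they close: fully open they stand 13 mm farther back than shut.
Start: joints at [1.119, 0.22, 1.526, -0, 1.395, -0.126], TCP at [0.2, 0.592, 0.239] pointing down, gripper open.
Joint ranges: [-2.98, 2.98], [-0.91, 2.08], [0.09, 2.57], [-1.24, 4.39], [0.2, 2.65], [-2.68, 2.68]. Speed limits (rad/s): [2.57, 2.57, 3.01, 3.14, 3.14, 3.14].

INTERFACE

Orientations are given as a rotation vector (axis times angle).
In Python, from plant import telemetry, camera, camera_info, ctrl, nets gives the robot as it stands. The module is installed in compiled form; this text tells all that it offers.
- The arm moves only by the tool carry_out, never from a script. Its argument "moves" is text: rows parted by semicolons, each of 7 numbers parted by spaces: the shift along the world's x, y, z as a fraction of full scale, then the turn, a rotation vector about the world's x, y, z as a fraction of full scale, then the gripper's target within -1 to 1 (fully open at 1, half-way at 0, shut at -1). A call has exactly 8 rows; each row is the pose to reach, as a shift and turn from the pose commanded when the call began; what a row does not reach only later rows make up. Full scale, the value 1, is 400 mm for a shift and 45 degrees for a turn. A row lasts 1/8 s, in which the tool goes at most 62.5 mm and 10.7 degrees, less where a joint would pass 70% of its speed; a pose out of reach is approached as far as the arm can. A call with a number of a shift or a turn outside -1 to 1 is refused whole. A call with a gripper value outside its range is refused whole. The fingers move at their own pace and stop on an object; "squeeze" is the grip in N (left out, the last holds). Time passes only in rows, so rows that repeat a pose let the fingers close, or fill a call up. It gives the time, the measured TCP pose, the force, the opening and the grip force at its end, in the units of the state.
- telemetry.read_state(): the state, without advancing time (a new reading comes with each control period).
- camera(name): name is "scene" or "top" or "wrist"; returns the picture (480x640x3 uint8, red, green, blue); there is no depth.
- camera_info(name): a dict with "fx", "fy", "cx", "cy" (pixels), "k1" (the pictures are not rectified: a ray, as slopes to the right and down, at radius r is drawn at 1 + k1 r^2 times it, then the intrinsics apply), "rvec" (rotation vector, rad) and "tvec" (3), from world to camera coordinates, as OpenCV has them; the wrist camera has in their place "mount" (4x4, takes a point from camera to tool coordinates, whose origin is the TCP and whose axes are the flange's). Camera axes: x right, y down, z forward; pixel columns grow to the right and rows downward; lengths in m; the calibration is good to about 2 mm. A picture is of the moment at which its call begins: read the wrist's pose just before it. camera_info takes no time and is no camera call.
- ctrl.finish_job(): hands the job in; it is judged then, once.
Trained networks look in the newest picture that a camera, given by its name, has taken for a name from the list of things; names that differ only in an ending like _2 or _b are one class to them, and where a whole thing is asked for, a point or a joint stands for the part that bears it (a point fixed in the world has none). Each returns a list of dicts, best first, with "p" (0 to 1); they miss things now and then, are a little off and sometimes report something else, mostly with a low value. They report only what shows in the picture. A call takes as long as a camera call. They do not tell look-alikes from the thing itself.
- nets.find_in(camera, name): "extent" ([left, top, width, height] in pixels, round what is visible of it).
- nets.tip_of(camera, name): "pixel" ([row, column] in pixels: a listed point, or the origin of a listed thing).
The state is a dict: "clock": time; "joint_pos": joint angles; "qd": joint speeds; "joint_efforts": joint torques, N m; "tcp_pos": TCP position; "eef_rot": TCP orientation; "wrist_force": force on the tool from outside, world axes, zero at the start; "moment": the same for the moment, N m; "finger_gap": finger opening in m; "gripper_force": force on a finger pad.
Only numpy, scipy, OpenCV 4.12 (cv2) and the standard library are available. Lean on these libraries where they do the work, as an engineer would, in place of code of your own. Each camera call takes 0.05 s, during which the arm holds its last target. There are 200 camera calls.

## Working session

There is one attempt and no reset: what is moved stays moved. The work goes in short steps, Python scripts to look and compute and a tool call to move; the robot and the scene stay as the last step left them, time stands still between calls to the robot, and variables do not carry over. Pictures are saved under pics/ and viewed, at most 10 in all, crops included, and the job is handed in when it is done.

Besides the shell and the picture viewer there is one more tool, called after "Emit:" in YAML: its name, and indented under it one key for each argument. carry_out: Moves the arm, as the interface text tells. Shift numbers are shares of 400 mm and turn numbers shares of 45 degrees, none past 1 either way. Its arguments: {"type":"object","properties":{"moves":{"type":"string"},"squeeze":{"type":"number"}},"required":["moves"]}

```bash
mkdir -p pics
python3 - <<'E'
from plant import telemetry, camera, camera_info, nets
import cv2
for c in ("scene","top"):
    im=camera(c); cv2.imwrite(f"pics/{c}0.png",im[:,:,::-1])
    i=camera_info(c); print(c,{k:(v if not hasattr(v,'tolist') else v.tolist()) for k,v in i.items()})
    for n in ("bin","cradle","rail_mid","carriage_mid","spare1_mid","tape_mid","pot_mid"):
        print(n,[(round(d['p'],2),[round(x) for x in d['pixel']]) for d in nets.tip_of(c,n)][:5])
print(camera_info("wrist"))
print(telemetry.read_state())
E
```

```text
scene {'fx': 439.3284225772947, 'fy': 439.3284225772947, 'cx': 316.31935672043414, 'cy': 236.6142650555957, 'k1': -0.0656422126309244, 'rvec': [1.4291564578466989, 1.8852136147316225, -1.0224965930351666], 'tvec': [0.20839406525746157, -0.22831419902513916, 1.461693986801492]}
bin [(0.57, [240, 256])]
cradle [(0.94, [274, 449])]
rail_mid [(0.92, [190, 277]), (0.72, [183, 206]), (0.58, [229, 238]), (0.56, [232, 167])]
carriage_mid [(0.65, [186, 208]), (0.64, [226, 247]), (0.63, [186, 274]), (0.61, [230, 159])]
spare1_mid [(0.64, [227, 248])]
tape_mid [(0.71, [217, 334])]
pot_mid [(0.97, [276, 353])]
top {'fx': 459.6395047216241, 'fy': 459.6395047216241, 'cx': 316.8510238212176, 'cy': 235.72468041288468, 'k1': -0.039533886822878166, 'rvec': [2.199035186173137, -2.2296980400294792, 0.07451195971889116], 'tvec': [-0.08790842857995272, 0.5228815836039652, 1.252813484502158]}
bin [(0.74, [238, 359]), (0.66, [242, 363]), (0.41, [148, 271])]
cradle [(0.57, [239, 197])]
rail_mid [(0.9, [245, 387]), (0.87, [332, 381]), (0.79, [220, 446]), (0.73, [322, 463]), (0.34, [242, 365])]
carriage_mid [(
[... 656 characters left out ...]
k': 0.8, 'joint_pos': array([ 1.11887045e+00,  2.20379148e-01,  1.52649599e+00, -1.22457551e-05,
        1.39469970e+00, -1.26088029e-01]), 'qd': array([ 1.18962604e-03, -7.68341249e-04,  3.15067306e-05, -7.00838456e-05,
        1.05456409e-03,  1.02465636e-03]), 'joint_efforts': array([ 1.11204117e-03, -4.96772647e+01, -3.89714921e+01, -2.84464713e-04,
        5.70089796e-04,  3.27286443e-06]), 'tcp_pos': array([0.20006253, 0.59211022, 0.2393147 ]), 'eef_rot': array([5.09557683e-01, 3.09997594e+00, 2.14256252e-05]), 'wrist_force': array([-0.67645955,  0.32930954,  0.19251576]), 'moment': array([-0.0264573 ,  0.02700999, -0.02911032]), 'gripper_force': 0.0, 'finger_gap': 0.08567623397578711}
```

View pics/scene0.png

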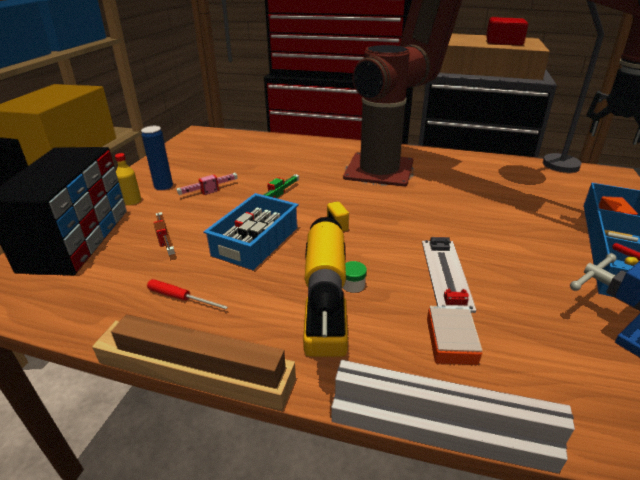

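View pics/top0.png

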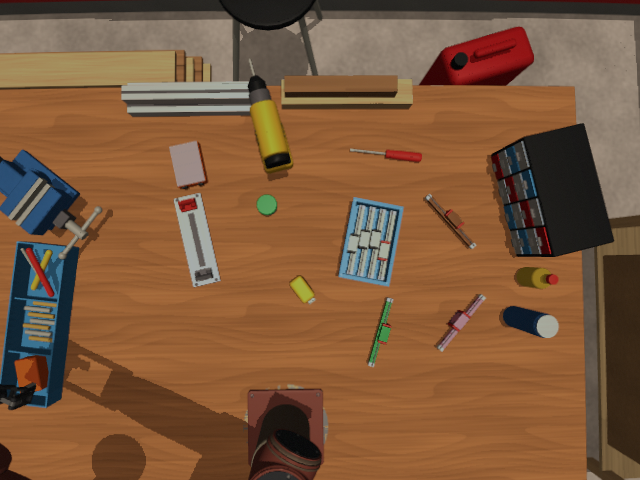

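The scene view shows the blue bin around (col 253, row 230), the cradle at (449, 274) with its red end nearest the camera. In the top view the bin is at (371, 241), the cradle at (197, 239) with its red end up, the pot at (266, 205), the tape at (302, 290), and brown, green and pink look-alikes around the bin.

```bash
cat > h.py <<'E'
import numpy as np, cv2
from scipy.spatial.transform import Rotation as R
from plant import telemetry, camera, camera_info, nets
def cam(name, st=None):
    i=camera_info(name)
    if name=="wrist":
        T=np.eye(4); T[:3,:3]=R.from_rotvec(st['eef_rot']).as_matrix(); T[:3,3]=st['tcp_pos']
        W=T@np.array(i['mount'])
    else:
        W=np.eye(4); r=R.from_rotvec(i['rvec']).as_matrix(); W[:3,:3]=r.T; W[:3,3]=-r.T@np.array(i['tvec'])
    return i,W
def K(i): return np.array([[i['fx'],0,i['cx']],[0,i['fy'],i['cy']],[0,0,1]]),np.array([i['k1'],0,0,0.])
def ray(c,rc,z):
    i,W=c; k,d=K(i)
    u=cv2.undistortPoints(np.array([[[rc[1],rc[0]]]],float),k,d)[0,0]
    v=W[:3,:3]@np.r_[u,1]; return W[:3,3]+v*(z-W[2,3])/v[2]
def proj(c,P):
    i,W=c; k,d=K(i); V=np.linalg.inv(W)
    return cv2.projectPoints(np.atleast_2d(P).astype(float),cv2.Rodrigues(V[:3,:3])[0],V[:3,3],k,d)[0][:,0][:,::-1]
E
python3 - <<'E'
from h import *
np.set_printoptions(precision=4,suppress=True)
im=cv2.imread("pics/top0.png"); t=cam("top")
print("camera", t[1][:3,3])
# bin rim corners (row,col) guesses
for rc in [(198,355),(207,402),(285,388),(277,340)]: print("bin corner",ray(t,rc,.072))
# rim blue mask
hsv=cv2.cvtColor(im,cv2.COLOR_BGR2HSV)
m=cv2.inRange(hsv,(90,90,60),(125,255,255)); m[:, :330]=0; m[:,415:]=0; m[:190]=0; m[295:]=0
pts=np.argwhere(m)[:, ::-1].astype(np.float32); r=cv2.minAreaRect(pts); print(r)
for b in cv2.boxPoints(r): print(b, ray(t,b[::-1],.072))
for rc in [(195,187),(275,205)]: print("cradle ends",ray(t,rc,.03))
print("tape",ray(t,(290,303),.029),"pot",ray(t,(206,267),.047))
cv2.imwrite("pics/bin0.png",cv2.resize(im[190:295,330:415],None,fx=5,fy=5,interpolation=cv2.INTER_CUBIC))
E
```

```text
camera [ 0.4712 -0.0604  1.2747]
bin corner [ 0.6174 -0.1955  0.072 ]
bin corner [ 0.5922 -0.3197  0.072 ]
bin corner [ 0.3874 -0.2783  0.072 ]
bin corner [ 0.4104 -0.1525  0.072 ]
((370.2094421386719, 241.38302612304688), (51.17078399658203, 80.16551208496094), 10.619654655456543)
[337.6755 276.0641] [ 0.4129 -0.1464  0.072 ]
[352.449  197.2717] [ 0.6194 -0.1888  0.072 ]
[402.7434 206.7019] [ 0.593  -0.3217  0.072 ]
[387.9698 285.4943] [ 0.3861 -0.2782  0.072 ]
cradle ends [0.636  0.2557 0.03  ]
cradle ends [0.4191 0.208  0.03  ]
tape [ 0.3748 -0.0551  0.029 ] pot [0.6016 0.0381 0.047 ]
```

View pics/bin0.png

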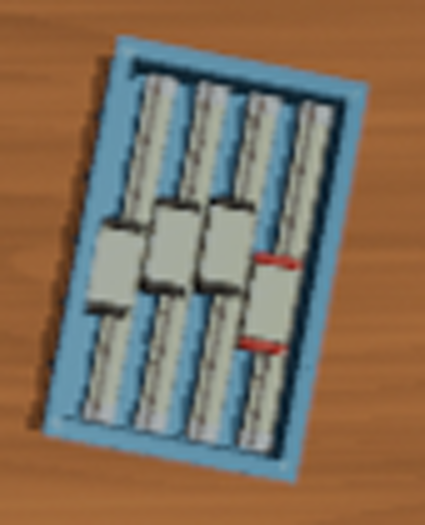

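The close crop shows the red-capped carriage at about crop (271, 303), on the rightmost (-y) guide. Its rail is slightly right of the carriage, so its flat top faces left (+y).

My plan is:
1. Pinch the carriage from above and stand the guide on the bench.
2. Regrip at 45° and roll it 90° into the cradle.
3. Regrip from the top and run the carriage.

Emit:
carry_out:
  moves: "0.375 -1 0.15 0 0 -1 1;0.375 -1 0.15 0 0 -1 1;0.375 -1 0.15 0 0 -1 1;0.375 -1 0.15 0 0 -1 1;0.375 -1 0.15 0 0 -1 1;0.375 -1 0.15 0 0 -1 1;0.375 -1 0.15 0 0 -1 1;0.375 -1 0.15 0 0 -1 1"

```text
clock: 1.8
tcp_pos: [0.3517, 0.1891, 0.3004]
eef_rot: [1.665, 2.661, 0.002]
wrist_force: [-0.9, 0.8, -0.2]
finger_gap: 0.0852
gripper_force: 0.0
```

Emit:
carry_out:
  moves: "0.3 -1 -0.1 0 0 -0.84 1;0.3 -1 -0.1 0 0 -0.84 1;0.3 -1 -0.1 0 0 -0.84 1;0.3 -1 -0.1 0 0 -0.84 1;0.3 -1 -0.1 0 0 -0.84 1;0.3 -1 -0.1 0 0 -0.84 1;0.3 -1 -0.1 0 0 -0.84 1;0.3 -1 -0.1 0 0 -0.84 1"

```text
clock: 2.8
tcp_pos: [0.4705, -0.2092, 0.2581]
eef_rot: [-2.433, -1.984, 0.001]
wrist_force: [-0.8, 1.1, -0.2]
finger_gap: 0.0857
gripper_force: 0.0
```

Run:
```python
from h import *
np.set_printoptions(precision=4,suppress=True)
s=telemetry.read_state(); im=camera("wrist"); w=cam("wrist",s)
cv2.imwrite("pics/w1.png",im[:,:,::-1]); np.save("s1.npy",np.r_[s['tcp_pos'],s['eef_rot']])
print(s['clock'],s['tcp_pos'],R.from_rotvec(s['eef_rot']).as_matrix(),s['joint_pos'])
for n,z in (("bin",0),("carriage_mid",.0285),("rail_mid",.0285)):
    for d in nets.tip_of("wrist",n): print(n,round(d['p'],2),np.round(d['pixel']),ray(w,d['pixel'],z))
```

```text
2.8 [ 0.4705 -0.2092  0.2581] [[ 0.2012  0.9796 -0.0016]
 [ 0.9796 -0.2012  0.001 ]
 [ 0.0007 -0.0017 -1.    ]] [-0.5716 -0.0561  1.7853  0.      1.4143 -0.369 ]
carriage_mid 0.93 [262. 337.] [ 0.4796 -0.2699  0.0285]
carriage_mid 0.68 [299. 130.] [ 0.2648 -0.2668  0.0285]
rail_mid 0.97 [293. 123.] [ 0.2596 -0.2594  0.0285]
rail_mid 0.87 [408. 438.] [ 0.5581 -0.4608  0.0285]
rail_mid 0.84 [268. 352.] [ 0.4932 -0.2792  0.0285]
```

View pics/w1.png

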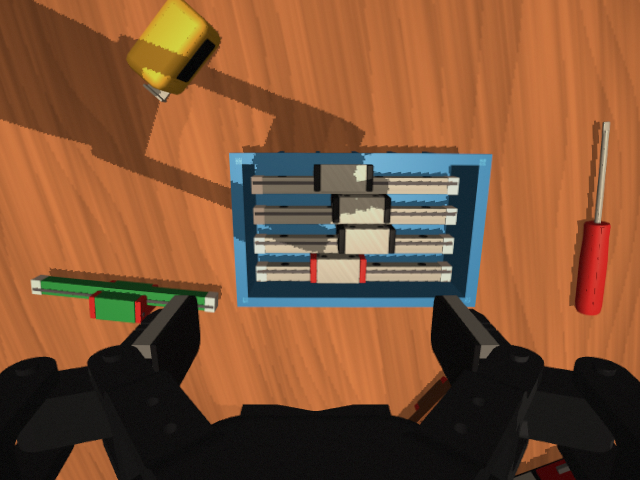

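The wrist view shows the red-capped carriage on the bin's lowest guide in the image, with caps at about cols 313 and 363, rows 255-284. Its rail runs from col 256 to 452 at row 272, and the green look-alike lies outside on the left.

Run:
```python
from h import *
np.set_printoptions(precision=4,suppress=True)
a=np.load("s1.npy"); w=cam("wrist",dict(tcp_pos=a[:3],eef_rot=a[3:]))
im=cv2.imread("pics/w1.png"); hsv=cv2.cvtColor(im,cv2.COLOR_BGR2HSV)
m=cv2.inRange(hsv,(0,150,80),(6,255,255))|cv2.inRange(hsv,(174,150,80),(180,255,255))
m[:240]=0;m[300:]=0;m[:,:290]=0;m[:,385:]=0
n,l,st,c=cv2.connectedComponentsWithStats(m)
for k in range(1,n):
    if st[k,4]>15: print(st[k])
# crop stats; corners of flank at z=.052 (row,col)
for rc in [(256,310),(256,366),(284,310),(284,366)]: print(ray(w,rc,.052))
print("rail ends",ray(w,(272,256),.036),ray(w,(272,452),.036))
for rc in [(160,239),(160,485),(301,241),(301,472)]: print("bin",ray(w,rc,.072))
```

```text
[310 254   7  29 167]
[360 255   7  28 159]
[ 0.4567 -0.2514  0.052 ]
[ 0.5069 -0.2616  0.052 ]
[ 0.4511 -0.2782  0.052 ]
[ 0.5023 -0.2887  0.052 ]
rail ends [ 0.4007 -0.2618  0.036 ] [ 0.5877 -0.3001  0.036 ]
bin [ 0.4184 -0.1538  0.072 ]
bin [ 0.6149 -0.1934  0.072 ]
bin [ 0.3893 -0.2742  0.072 ]
bin [ 0.5921 -0.3159  0.072 ]
```

Run:
```python
from h import *
np.set_printoptions(precision=1,suppress=True)
i=camera_info("wrist"); w=(i,np.array(i['mount']))
for z in (.008,0,-.005,-.011): print(z,proj(w,[[.011,-.0427,z],[.011,.0427,z],[-.011,-.0427,z],[-.011,.0427,z]]).tolist())
im=cv2.imread("pics/w1.png"); cv2.imwrite("pics/w1c.png",cv2.resize(im[270:420,80:320],None,fx=3,fy=3))
```

```text
0.008 [[275.78715787442604, 205.8280632312899], [275.97222634529635, 424.68937319369184], [326.70003532033707, 209.9511130413216], [326.8759438222931, 420.46572011813]]
0 [[283.4203670137585, 200.02998141572712], [283.61481252234296, 430.49348196541996], [336.5874903130142, 204.6294185490012], [336.77171155451697, 425.78807041481093]]
-0.005 [[288.61427062502423, 196.08776289714086], [288.81505159904094, 434.43975419130993], [343.285896549762, 201.0271603491167], [343.47569471727957, 429.39073254835984]]
-0.011 [[295.3337916406011, 190.99121623207128], [295.5427125167802, 439.54148654615324], [351.9162864852288, 196.38954052599925], [352.1132021123126, 434.0288230526754]]
```

View pics/w1c.png

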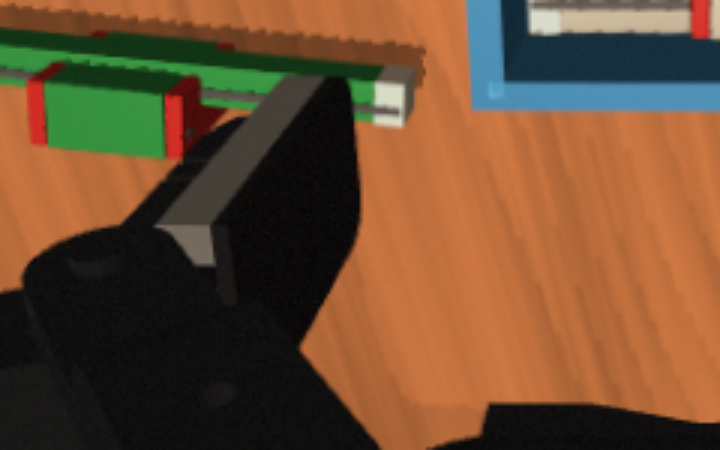

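Comparing the crop with the calibration, the open fingertips sit about 5 mm behind the TCP, so the 8 mm figure is for the shut gripper. I'll descend over the carriage with the gripper open.

Emit:
carry_out:
  moves: "0.022 -0.155 -0.15 0 0 0 1;0.022 -0.155 -0.3 0 0 0 1;0.022 -0.155 -0.395 0 0 0 1;0.022 -0.155 -0.395 0 0 0 1;0.022 -0.155 -0.45 0 0 0 1;0.022 -0.155 -0.5 0 0 0 1;0.022 -0.155 -0.54 0 0 0 1;0.022 -0.155 -0.54 0 0 0 1"
  squeeze: 60

```text
clock: 4.0
tcp_pos: [0.4791, -0.2693, 0.0439]
eef_rot: [-2.431, -1.989, -0.0]
wrist_force: [-0.2, -1.3, -0.1]
finger_gap: 0.0855
gripper_force: 0.0
```

Emit:
carry_out:
  moves: "0 0 0 0 0 0 0.3;0 0 0 0 0 0 0;0 0 0 0 0 0 -0.2;0 0 0 0 0 0 -0.4;0 0 0 0 0 0 -0.6;0 0 0 0 0 0 -0.6;0 0 0 0 0 0 -0.6;0 0 0 0 0 0 -0.6"

```text
clock: 5.0
tcp_pos: [0.4797, -0.2705, 0.0449]
eef_rot: [2.431, 1.987, 0.001]
wrist_force: [-1.3, 1.4, 7.3]
finger_gap: 0.0505
gripper_force: 64.0
```

Emit:
carry_out:
  moves: "0 0 0.02 0 0 0 -0.6;0 0 0.05 0 0 0 -0.6;0 0 0.09 0 0 0 -0.6;0 0 0.14 0 0 0 -0.6;0 0 0.2 0 0 0 -0.6;0 0 0.27 0 0 0 -0.6;0 0 0.34 0 0 0 -0.6;0 0 0.34 0 0 0 -0.6"

```text
clock: 6.0
tcp_pos: [0.4805, -0.271, 0.1829]
eef_rot: [2.427, 1.985, 0.003]
wrist_force: [1.1, -0.0, -3.7]
finger_gap: 0.0506
gripper_force: 63.4
```

Run:
```python
from h import *
np.set_printoptions(precision=4,suppress=True)
s=telemetry.read_state(); im=camera("wrist")
cv2.imwrite("pics/w2.png",im[:,:,::-1]); print(s['clock'],s['tcp_pos'],s['eef_rot'],s['wrist_force'],s['moment'])
np.save("s2.npy",np.r_[s['tcp_pos'],s['eef_rot']])
```

```text
6.0 [ 0.4805 -0.271   0.1829] [2.4273 1.9845 0.0026] [ 1.0529 -0.0221 -3.7079] [0.0244 0.0553 0.0296]
```

View pics/w2.png

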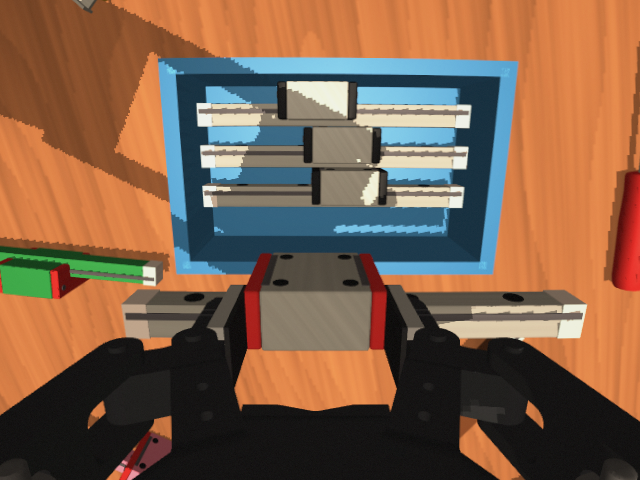

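The guide came out cleanly: the red-capped carriage is in the jaws at cols 245-386, flat top (with holes) to +y. The rail is level from col 123 to 585, and the three black-capped spares are still standing in the bin.

Run:
```python
from h import *
np.set_printoptions(precision=1,suppress=True)
i=camera_info("wrist"); w=(i,np.array(i['mount']))
def g(x,y,z,off=0): return [y-.0085,x+off,.0164-z]   # guide(rail frame)->tool
for j in (-.0165,):
    P=[g(sx*.095,y,z,-j) for sx in(-1,1) for y in (-.0075,.0075) for z in (-.0075,.0075)]
    print("rail",proj(w,P))
print("carr",proj(w,[g(sx*.026,y,z) for sx in(-1,1) for y in (-.0035,.0205) for z in (-.0235,.0235)]))
im=cv2.imread("pics/w2.png")
cv2.imwrite("pics/w2c.png",np.hstack([cv2.resize(im[240:360,110:250],None,fx=2.7,fy=2.7),cv2.resize(im[240:360,460:600],None,fx=2.7,fy=2.7)]))
```

```text
rail [[319.1 141.3]
 [335.7 126.1]
 [288.2 137.2]
 [302.4 121.2]
 [318.6 559.4]
 [334.7 580.2]
 [288.  565.2]
 [301.9 587.1]]
carr [[297.2 261.5]
 [349.  244.7]
 [249.7 259.6]
 [288.5 241.3]
 [297.3 369. ]
 [349.1 385.8]
 [249.8 370.9]
 [288.6 389.3]]
```

View pics/w2c.png

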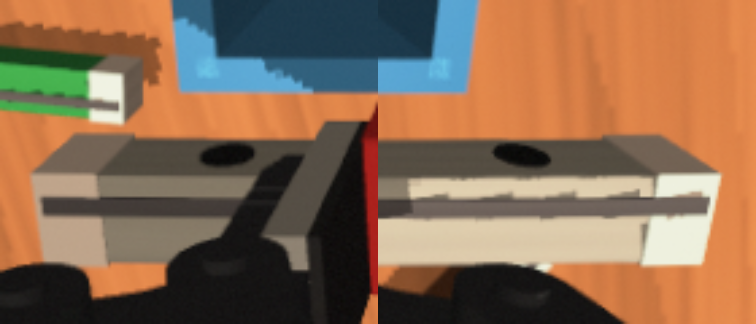

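Emit:
carry_out:
  moves: "-0.004 0.05 0 0 0 0.03 -0.6;-0.01 0.16 0 0 0 0.09 -0.6;-0.02 0.31 0 0 0 0.18 -0.6;-0.03 0.46 0 0 0 0.27 -0.6;-0.04 0.61 -0.05 0 0 0.36 -0.6;-0.05 0.76 -0.1 0 0 0.45 -0.6;-0.06 0.87 -0.15 0 0 0.5 -0.6;-0.064 0.915 -0.2 0 0 0.533 -0.6"

```text
clock: 7.05
tcp_pos: [0.4504, 0.0993, 0.0971]
eef_rot: [-1.958, -2.453, 0.002]
wrist_force: [0.7, 0.0, -4.4]
finger_gap: 0.0504
gripper_force: 63.5
```

Emit:
carry_out:
  moves: "0 0 0 0 0 0 -0.6;0 0 0 0 0 0 -0.6;0 0 -0.03 0 0 0 -0.6;0 0 -0.06 0 0 0 -0.6;0 0 -0.09 0 0 0 -0.6;0 0 -0.11 0 0 0 -0.6;0 0 -0.11 0 0 0 -0.6;0 0 -0.11 0 0 0 -0.6"

```text
clock: 8.05
tcp_pos: [0.4535, 0.0961, 0.0555]
eef_rot: [1.966, 2.45, 0.0]
wrist_force: [0.1, -0.7, -5.0]
finger_gap: 0.0505
gripper_force: 63.9
```

Emit:
carry_out:
  moves: "0 0 -0.01 0 0 0 -0.6;0 0 -0.02 0 0 0 -0.6;0 0 -0.028 0 0 0 -0.6;0 0 -0.033 0 0 0 -0.6;0 0 -0.036 0 0 0 -0.6;0 0 -0.038 0 0 0 -0.6;0 0 -0.038 0 0 0 -0.6;0 0 -0.038 0 0 0 -0.6"

```text
clock: 9.05
tcp_pos: [0.4533, 0.0961, 0.0402]
eef_rot: [1.966, 2.45, 0.0]
wrist_force: [-0.3, 0.4, -5.2]
finger_gap: 0.0503
gripper_force: 64.0
```

Emit:
carry_out:
  moves: "0 0 -0.002 0 0 0 -0.6;0 0 -0.004 0 0 0 -0.6;0 0 -0.004 0 0 0 -0.4;0 0 -0.004 0 0 0 -0.2;0 0 -0.004 0 0 0 0;0 0 -0.004 0 0 0 0.2;0 0 -0.004 0 0 0 0.4;0 0 -0.004 0 0 0 0.5"

```text
clock: 10.05
tcp_pos: [0.4538, 0.0961, 0.0388]
eef_rot: [1.965, 2.45, 0.001]
wrist_force: [-0.5, -0.2, -0.3]
finger_gap: 0.0638
gripper_force: 0.0
```

Emit:
carry_out:
  moves: "0 0 0.1 0 0 0 0.6;0 0 0.2 0 0 0 0.8;-0.01 0.04 0.2 -0.22 -0.05 0 0.8;-0.02 0.08 0.2 -0.44 -0.1 0 0.8;-0.026 0.118 0.2 -0.66 -0.145 0 0.8;-0.026 0.118 0.2 -0.976 -0.216 0 0.8;-0.026 0.118 0.2 -0.976 -0.216 0 0.8;-0.026 0.118 0.2 -0.976 -0.216 0 0.8"

```text
clock: 11.05
tcp_pos: [0.4422, 0.1441, 0.1171]
eef_rot: [1.533, 1.918, -0.638]
wrist_force: [-0.4, -0.4, 0.7]
finger_gap: 0.0771
gripper_force: 0.0
```

Run:
```python
from h import *
np.set_printoptions(precision=4,suppress=True)
s=telemetry.read_state(); im=camera("wrist")[:,:,::-1]; w=cam("wrist",s)
cv2.imwrite("pics/w3.png",im); print(s['clock'],s['tcp_pos'],"\n",R.from_rotvec(s['eef_rot']).as_matrix(),s['joint_pos'])
hsv=cv2.cvtColor(im,cv2.COLOR_BGR2HSV)
m=cv2.inRange(hsv,(0,150,60),(6,255,255))|cv2.inRange(hsv,(174,150,60),(180,255,255))
n,l,st,c=cv2.connectedComponentsWithStats(m)
for k in range(1,n):
    if st[k,4]>60: print(st[k])
e=np.array([.976,.216,0]); nn=np.array([-.216,.976,0]); c=np.array([.4538,.0961,.0235])
P=[c+sx*.026*e+.012*nn+np.array([0,0,z]) for sx in(-1,1) for z in(-.0235,.0235)]
print("pred top-face corners (row,col)",proj(w,P))
```

```text
11.05 [0.4422 0.1441 0.1171] 
 [[-0.1569  0.9758  0.1526]
 [ 0.6896  0.2188 -0.6903]
 [-0.707  -0.0031 -0.7072]] [ 0.6083  0.2847  1.9004 -0.7282  1.3821  0.6888]
[271 150  14  84 824]
[350 151  14  83 807]
[ 85 335   8  16  75]
[405 352  24  19 288]
[344 383  30  17 371]
[312 403  30   8 174]
[ 494  431   67   49 2161]
pred top-face corners (row,col) [[147.6821 274.8418]
 [211.8088 270.0362]
 [148.1095 360.0068]
 [212.2527 364.7863]]
```

Emit:
carry_out:
  moves: "0.003 -0.002 -0.05 0 0 0 0.8;0.003 -0.002 -0.085 0 0 0 0.8;0.009 -0.025 -0.11 0 0 0 0.7;0.015 -0.05 -0.135 0 0 0 0.6;0.02 -0.075 -0.16 0 0 0 0.5;0.024 -0.095 -0.18 0 0 0 0.5;0.026 -0.105 -0.19 0 0 0 0.5;0.026 -0.105 -0.19 0 0 0 0.5"
  squeeze: 90

```text
clock: 12.1
tcp_pos: [0.4531, 0.101, 0.0423]
eef_rot: [1.537, 1.914, -0.637]
wrist_force: [-0.3, -0.0, -0.2]
finger_gap: 0.064
gripper_force: 0.0
```

Emit:
carry_out:
  moves: "0 0 -0.002 0 0 0 0.2;0 0 -0.002 0 0 0 0;0 0 -0.002 0 0 0 -0.2;0 0 -0.002 0 0 0 -0.4;0 0 -0.002 0 0 0 -0.6;0 0 -0.002 0 0 0 -0.6;0 0 -0.002 0 0 0 -0.6;0 0 -0.002 0 0 0 -0.6"

```text
clock: 13.1
tcp_pos: [0.4535, 0.1019, 0.0427]
eef_rot: [1.536, 1.914, -0.636]
wrist_force: [-2.5, 0.7, 5.9]
finger_gap: 0.0492
gripper_force: 91.9
```

Emit:
carry_out:
  moves: "0 0 0.02 0 0 0 -0.6;0 0 0.05 0 0 0 -0.6;0 0 0.1 0 0 0 -0.6;0 0 0.16 0 0 0 -0.6;0 0 0.23 0 0 0 -0.6;0 0 0.3 0 0 0 -0.6;0 0 0.35 0 0 0 -0.6;0 0 0.37 0 0 0 -0.6"

```text
clock: 14.1
tcp_pos: [0.4536, 0.1016, 0.191]
eef_rot: [1.537, 1.914, -0.634]
wrist_force: [0.7, 0.0, -3.6]
finger_gap: 0.049
gripper_force: 93.7
```

Emit:
carry_out:
  moves: "0.01 0 0.03 0.1 0.022 0 -0.6;0.02 0.02 0.06 0.25 0.055 0 -0.6;0.04 0.04 0.1 0.42 0.093 0 -0.6;0.06 0.06 0.1 0.6 0.13 0 -0.6;0.08 0.08 0.1 0.78 0.17 0 -0.6;0.1 0.1 0.1 0.92 0.2 0 -0.6;0.1 0.11 0.1 0.976 0.216 0 -0.6;0.1 0.11 0.1 0.976 0.216 0 -0.6"

```text
clock: 15.1
tcp_pos: [0.4927, 0.1441, 0.2286]
eef_rot: [-1.967, -2.448, 0.004]
wrist_force: [0.8, 0.4, -4.6]
finger_gap: 0.049
gripper_force: 93.7
```

Run:
```python
from h import *
np.set_printoptions(precision=4,suppress=True)
s=telemetry.read_state(); im=camera("wrist")[:,:,::-1]; w=cam("wrist",s)
cv2.imwrite("pics/w4.png",im); print(s['clock'],s['tcp_pos'],"\n",R.from_rotvec(s['eef_rot']).as_matrix(),s['joint_pos'],s['wrist_force'],s['moment'])
np.save("s4.npy",np.r_[s['tcp_pos'],s['eef_rot']])
for d in nets.tip_of("wrist","cradle"): print(d['p'],d['pixel'],ray(w,d['pixel'],0))
```

```text
15.1 [0.4927 0.1441 0.2286] 
 [[-0.2153  0.9765 -0.0026]
 [ 0.9766  0.2153 -0.0015]
 [-0.0009 -0.0029 -1.    ]] [ 0.1317 -0.0382  1.8238 -0.0012  1.3588 -0.0851] [ 0.8164  0.4168 -4.566 ] [-0.0703  0.0523 -0.026 ]
0.88 [107.2, 363.7] [0.5151 0.2384 0.    ]
```

View pics/w4.png

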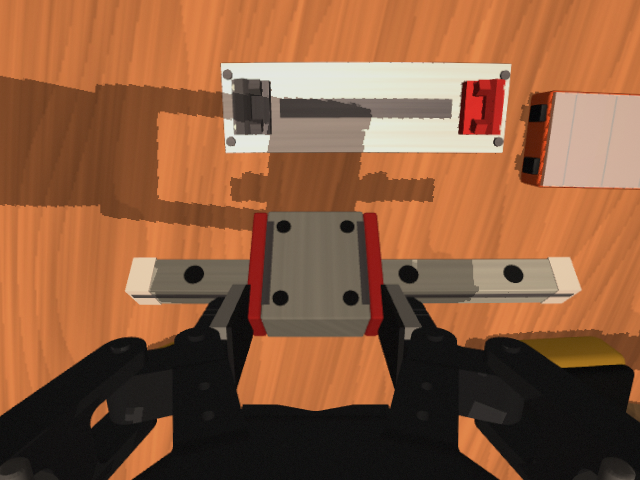

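The view shows the cradle plate with corners near (221, 63), (511, 65), (502, 153) and (227, 153), dark chair left and red chair right. The held guide sits below it in the image, with red caps at cols 248-383 and the rail spanning cols 126-580.

Run:
```python
from h import *
np.set_printoptions(precision=4,suppress=True)
a=np.load("s4.npy"); w=cam("wrist",dict(tcp_pos=a[:3],eef_rot=a[3:]))
im=cv2.imread("pics/w4.png"); hsv=cv2.cvtColor(im,cv2.COLOR_BGR2HSV)
# plate: everything not orange-wood (low saturation), filled hull
m=(hsv[:,:,1]<110).astype(np.uint8)*255; m[200:]=0; m[:40]=0; m[:,:205]=0; m[:,515:]=0
m=cv2.morphologyEx(m,cv2.MORPH_OPEN,np.ones((5,5)))
cs=max(cv2.findContours(m,0,2)[0],key=cv2.contourArea); hull=cv2.convexHull(cs)
q=cv2.approxPolyN(hull,4,ensure_convex=True).reshape(-1,2) if hasattr(cv2,'approxPolyN') else cv2.boxPoints(cv2.minAreaRect(hull))
print(q.tolist())
P=np.array([ray(w,p[::-1],.008) for p in q]); print(P)
C=P.mean(0); print("centre",C)
o=q[:,0].argsort(); L=P[o[:2]].mean(0); Rr=P[o[2:]].mean(0); d=Rr-L; print("yaw",np.degrees(np.arctan2(d[1],d[0])),"len",np.hypot(*d[:2]))
# chairs: colour masks -> centre
red=cv2.inRange(hsv,(0,150,60),(6,255,255))|cv2.inRange(hsv,(174,150,60),(180,255,255))
red2=red.copy(); red2[180:]=0; red2[:,450:455]=0; red2[:,508:]=0; red2[:,:455]=0
ys,xs=np.nonzero(red2); print("red chair rows",ys.min(),ys.max(),"cols",xs.min(),xs.max())
# cradle frame check: predicted chair extents
yaw=np.arctan2(d[1],d[0]); e=np.array([np.cos(yaw),np.sin(yaw),0]); n=np.array([-e[1],e[0],0])
n_,l,st,c=cv2.connectedComponentsWithStats(red)
for k in range(1,n_):
    if st[k,4]>100 and st[k,1]>190: print("cap",st[k])
# held guide prediction
i=camera_info("wrist"); wt=(i,np.array(i['mount'])); r=np.sqrt(.5)
gx=np.array([0,1.,0]); gy=np.array([r,0,-r]); gz=np.array([-r,0,-r])
c0=-.001*gx-.0057*gy-.0192*gz
T=lambda x,y,z:c0+gx*x+gy*(y-.0085)+gz*z   # y,z from rail centre; x from carriage centre
np.set_printoptions(precision=1,suppress=True)
print("caps", proj(wt,[T(sx*.026,.0205,z) for sx in(-1,1) for z in(-.0235,.0235)]), proj(wt,[T(sx*.026,-.0035,.0235) for sx in(-1,1)]))
print("rail(y+,z-),(y+,z+),(y-,z+)",proj(wt,[T(.0165+sx*.095,y,z) for sx in(-1,1) for y,z in((.0075,-.0075),(.0075,.0075),(-.0075,.0075))]))
```

```text
[[511, 62], [502, 152], [225, 152], [220, 62]]
[[0.6288 0.3027 0.008 ]
 [0.6456 0.2284 0.008 ]
 [0.4025 0.1738 0.008 ]
 [0.3858 0.2475 0.008 ]]
centre [0.5157 0.2381 0.008 ]
yaw 12.727462428858768 len 0.24911134039667474
red chair rows 79 134 cols 459 504
cap [ 248  213   20  123 1671]
cap [ 363  213   21  123 1646]
caps [[207.8 251.2]
 [316.6 240.5]
 [207.9 375.8]
 [316.8 385.8]] [[335.4 250.2]
 [335.5 376.5]]
rail(y+,z-),(y+,z+),(y-,z+) [[255.9 131. ]
 [288.3 122.6]
 [301.4 137. ]
 [256.  569.7]
 [288.  580.9]
 [301.  561.6]]
```

Run:
```python
from h import *
from scipy.signal import find_peaks
np.set_printoptions(precision=1,suppress=True)
im=cv2.imread("pics/w4.png"); g=cv2.cvtColor(im,cv2.COLOR_BGR2GRAY).astype(float)
for n,c0,c1,r0,r1 in(("carr",305,328,200,350),("rail",440,470,240,315),("railL",215,228,240,315)):
    p=np.gradient(cv2.GaussianBlur(g,(1,3),0)[r0:r1,c0:c1].mean(1)); k,_=find_peaks(abs(p),height=4); print(n,[(int(r0+x),round(p[x])) for x in k])
for n,r0,r1,c0,c1 in(("ends",268,278,110,175),("endsR",268,278,545,600),("capL",225,235,235,290),("capR",225,235,345,400),("capLn",305,311,235,290),("capRn",305,311,345,400)):
    p=np.gradient(im[r0:r1,c0:c1].astype(float).mean(0)[:,1]); k,_=find_peaks(abs(p),height=6); print(n,[(int(c0+x),round(p[x])) for x in k])
```

```text
carr [(212, 7), (319, -7), (336, 15)]
rail [(258, -12), (294, -16), (297, 16), (302, 12)]
railL [(259, -14), (294, -14)]
ends [(129, 31), (152, -22), (156, -15)]
endsR [(554, 16), (575, -23)]
capL [(252, -31), (266, 12), (273, 26), (276, -23)]
capR [(354, 22), (357, -22), (364, -13), (378, 43)]
capLn [(248, 6), (261, 35)]
capRn [(369, -34), (382, -7), (396, 17)]
```

Run:
```python
from h import *
from scipy.optimize import least_squares
np.set_printoptions(precision=4,suppress=True)
i=camera_info("wrist"); wt=(i,np.array(i['mount'])); a=np.load("s4.npy")
def pts(p):
    c=p[:3]; M=R.from_rotvec([0,p[3],p[4]]).as_matrix()
    r=np.sqrt(.5); G=M@np.array([[0,1.,0],[r,0,-r],[-r,0,-r]]).T
    T=lambda x,y,z:c+G@np.array([x,y-.0085,z])
    return T,G
def res(p):
    T,_=pts(p); j=p[5]; h=lambda q:proj(wt,[q])[0]
    def atrow(A,B,row): A,B=h(A),h(B); t=(row-A[0])/(B[0]-A[0]); return A[1]+t*(B[1]-A[1])
    o=[h(T(0,.0205,-.0235))[0]-212, h(T(0,.0205,.0235))[0]-319, h(T(0,-.0035,.0235))[0]-336,
       h(T(.055,.0075,-.0075))[0]-258.3, h(T(.055,-.0075,.0075))[0]-302.5, h(T(-.045,.0075,-.0075))[0]-259]
    for s,c1,c2 in((-1,252,247.8),(1,378,382.2)):
        A,B=T(s*.026,.0205,-.0235),T(s*.026,.0205,.0235); o+=[atrow(A,B,230)-c1,atrow(A,B,308)-c2]
    for s,c in((-1,129),(1,575)):
        o.append(atrow(T(-j+s*.095,.0075,-.0075),T(-j+s*.095,.0075,.0075),273)-c)
    return np.array(o)
r=np.sqrt(.5); gy=np.array([r,0,-r]); gz=np.array([-r,0,-r])
p0=np.r_[-.0057*gy-.0192*gz,0,0,-.0165]
s=least_squares(res,p0,loss='soft_l1'); p=s.x; print("p0",p0,"\np",p,"roll,yaw deg",np.degrees(p[3:5]),"\nres",res(p))
T,G=pts(p); off=G.T@(-p[:3]); print("TCP - carriage centre in guide axes",off)
# desired TCP: guide x=e, y=up, z=-n
yaw=np.radians(12.7); e=np.array([np.cos(yaw),np.sin(yaw),0]); n=np.array([-e[1],e[0],0]); u=np.array([0,0,1.])
cr=np.array([.5155,.2382,0]); D=np.array([e,u,-n]).T
for hgt,nm in((.036,"seated"),(.086,"50mm up")):
    cc=cr+p[5]*e+hgt*u; t=cc+D@off; print(nm,"TCP",t,"shift/0.4",(t-a[:3])/.4)
W=R.from_rotvec(a[3:]).as_matrix()@G; print("turn/45deg",(R.from_matrix(D)*R.from_matrix(W).inv()).as_rotvec(True)/45)
```

```text
p0 [ 0.0095 -0.      0.0176  0.      0.     -0.0165] 
p [ 0.008  -0.0003  0.0191  0.0102 -0.0069 -0.016 ] roll,yaw deg [ 0.5839 -0.3974] 
res [-1.3953  0.3332  0.9597 -0.685   0.1543 -0.009  -0.5161 -3.0743  0.4822
  3.783   1.2123 -1.2932]
TCP - carriage centre in guide axes [0.0002 0.008  0.0191]
seated TCP [0.5043 0.2161 0.044 ] shift/0.4 [ 0.029   0.1799 -0.4615]
50mm up TCP [0.5043 0.2161 0.094 ] shift/0.4 [ 0.029   0.1799 -0.3365]
turn/45deg [ 0.9645  0.215  -0.0041]
```

Emit:
carry_out:
  moves: "0.005 0.03 0 0.1 0.022 0 -0.6;0.01 0.06 0 0.25 0.055 0 -0.6;0.015 0.09 0 0.42 0.093 0 -0.6;0.02 0.12 -0.03 0.6 0.13 0 -0.6;0.025 0.15 -0.1 0.78 0.17 0 -0.6;0.029 0.18 -0.18 0.9 0.2 0 -0.6;0.029 0.18 -0.25 0.965 0.215 -0.004 -0.6;0.029 0.18 -0.3 0.965 0.215 -0.004 -0.6"

```text
clock: 16.2
tcp_pos: [0.5035, 0.2171, 0.107]
eef_rot: [-1.545, -1.917, -0.625]
wrist_force: [0.0, -0.2, -5.1]
finger_gap: 0.0493
gripper_force: 93.9
```

Emit:
carry_out:
  moves: "0 0 -0.01 0 0 0 -0.6;0 0 -0.02 0 0 0 -0.6;0 0 -0.03 0 0 0 -0.6;0 0 -0.03 0 0 0 -0.6;0 0 -0.03 0 0 0 -0.6;0 0 -0.03 0 0 0 -0.6;0 0 -0.03 0 0 0 -0.6;0 0 -0.03 0 0 0 -0.6"

```text
clock: 17.2
tcp_pos: [0.5049, 0.2173, 0.0977]
eef_rot: [-1.544, -1.918, -0.63]
wrist_force: [-0.5, 1.3, -3.3]
finger_gap: 0.0489
gripper_force: 93.9
```

Run:
```python
from h import *
np.set_printoptions(precision=4,suppress=True)
s=telemetry.read_state(); im=camera("wrist")[:,:,::-1]
cv2.imwrite("pics/w5.png",im); print(s['clock'],s['tcp_pos'],s['joint_pos'],s['wrist_force']); np.save("s5.npy",np.r_[s['tcp_pos'],s['eef_rot']])
W=R.from_rotvec(s['eef_rot']).as_matrix(); yaw=np.radians(12.7); e=np.array([np.cos(yaw),np.sin(yaw),0]); n=np.array([-e[1],e[0],0])
G=np.array([[-.0069,.9999,.0]]) # tool->guide
r=np.sqrt(.5); M=R.from_rotvec([0,.0102,-.0069]).as_matrix()@np.array([[0,1.,0],[r,0,-r],[-r,0,-r]]).T
D=np.array([e,[0,0,1.],-n]).T
print("residual turn/45",(R.from_matrix(D)*R.from_matrix(W@M).inv()).as_rotvec(True)/45)
cc=s['tcp_pos']-W@M@np.array([.0002,.008,.0191]); rc=cc+.016*(W@M)[:,0]-.0085*(W@M)[:,1]
print("rail centre in cradle", np.array([e,n,[0,0,1]])@(rc-np.array([.5155,.2382,0])))
```

```text
17.2 [0.5049 0.2173 0.0977] [-0.1526  0.3461  1.8622  0.734   1.3481 -0.6925] [-0.5239  1.2745 -3.3112]
residual turn/45 [-0.0025  0.0036  0.0012]
rail centre in cradle [0.0009 0.001  0.0813]
```

View pics/w5.png

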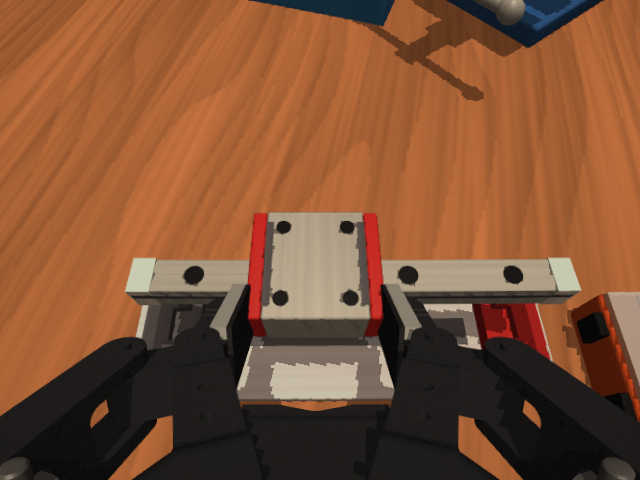

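The view shows the guide with its flat top up, directly over the cradle, the rail at cols 127-580 lining up with the dark chair (left) and red chair (right). I'll lower it in steps and watch the force.

Emit:
carry_out:
  moves: "-0.001 -0.002 -0.02 0 0 0 -0.6;-0.002 -0.003 -0.045 0 0 0 -0.6;-0.002 -0.003 -0.07 0 0 0 -0.6;-0.002 -0.003 -0.09 0 0 0 -0.6;-0.002 -0.003 -0.105 0 0 0 -0.6;-0.002 -0.003 -0.115 0 0 0 -0.6;-0.002 -0.003 -0.12 0 0 0 -0.6;-0.002 -0.003 -0.12 0 0 0 -0.6"

```text
clock: 18.25
tcp_pos: [0.5041, 0.2162, 0.0497]
eef_rot: [-1.544, -1.918, -0.63]
wrist_force: [0.7, -0.7, -5.0]
finger_gap: 0.0489
gripper_force: 94.0
```

Emit:
carry_out:
  moves: "0 0 -0.002 0 0 0 -0.6;0 0 -0.004 0 0 0 -0.6;0 0 -0.006 0 0 0 -0.6;0 0 -0.008 0 0 0 -0.6;0 0 -0.01 0 0 0 -0.6;0 0 -0.011 0 0 0 -0.6;0 0 -0.011 0 0 0 -0.6;0 0 -0.011 0 0 0 -0.6"

```text
clock: 19.25
tcp_pos: [0.504, 0.2161, 0.0453]
eef_rot: [-1.544, -1.918, -0.63]
wrist_force: [-0.0, 0.1, -3.9]
finger_gap: 0.0492
gripper_force: 94.0
```

Emit:
carry_out:
  moves: "0 0 -0.001 0 0 0 -0.6;0 0 -0.002 0 0 0 -0.6;0 0 -0.003 0 0 0 -0.6;0 0 -0.004 0 0 0 -0.6;0 0 -0.005 0 0 0 -0.6;0 0 -0.005 0 0 0 -0.6;0 0 -0.005 0 0 0 -0.6;0 0 -0.005 0 0 0 -0.6"

```text
clock: 20.25
tcp_pos: [0.5041, 0.2161, 0.0433]
eef_rot: [-1.544, -1.918, -0.63]
wrist_force: [0.2, -0.2, -3.1]
finger_gap: 0.0491
gripper_force: 94.1
```

Emit:
carry_out:
  moves: "0 0 -0.001 0 0 0 -0.6;0 0 -0.002 0 0 0 -0.6;0 0 -0.003 0 0 0 -0.6;0 0 -0.004 0 0 0 -0.6;0 0 -0.004 0 0 0 -0.6;0 0 -0.004 0 0 0 -0.6;0 0 -0.004 0 0 0 -0.6;0 0 -0.004 0 0 0 -0.6"

```text
clock: 21.25
tcp_pos: [0.5047, 0.2161, 0.0425]
eef_rot: [-1.544, -1.918, -0.631]
wrist_force: [-0.8, -3.9, 5.4]
finger_gap: 0.0492
gripper_force: 95.0
```

Emit:
carry_out:
  moves: "0 0 0.001 0 0 0 -0.4;0 0 0.002 0 0 0 -0.2;0 0 0.002 0 0 0 0;0 0 0.002 0 0 0 0.2;0 0 0.002 0 0 0 0.5;0.004 -0.02 0.022 0 0 0 0.5;0.012 -0.055 0.058 0 0 0 0.5;0.02 -0.088 0.1 0 0 0 0.5"

```text
clock: 22.25
tcp_pos: [0.5125, 0.1797, 0.083]
eef_rot: [-1.545, -1.918, -0.63]
wrist_force: [0.0, -0.4, -0.4]
finger_gap: 0.0641
gripper_force: 0.0
```

Emit:
carry_out:
  moves: "0.01 -0.04 0.05 0 0 0 0.5;0.02 -0.08 0.12 0 0 0 0.6;0.02 -0.08 0.2 -0.2 -0.044 0 0.6;0.02 -0.08 0.28 -0.42 -0.093 0 0.6;0.02 -0.05 0.28 -0.65 -0.145 0 0.6;0.01 0 0.28 -0.85 -0.19 0 0.6;0.01 0.03 0.28 -0.976 -0.22 0 0.6;0.01 0.03 0.28 -0.976 -0.22 0 0.6"

```text
clock: 23.25
tcp_pos: [0.5159, 0.1945, 0.1955]
eef_rot: [1.958, 2.443, -0.003]
wrist_force: [-0.7, 0.2, -0.7]
finger_gap: 0.0681
gripper_force: 0.0
```

Run:
```python
from h import *
from scipy.signal import find_peaks
np.set_printoptions(precision=4,suppress=True)
s=telemetry.read_state(); im=camera("wrist")[:,:,::-1]; w=cam("wrist",s)
cv2.imwrite("pics/w6.png",im); print(s['clock'],s['tcp_pos'],"\n",R.from_rotvec(s['eef_rot']).as_matrix()); np.save("s6.npy",np.r_[s['tcp_pos'],s['eef_rot']])
yaw=np.radians(12.7); e=np.array([np.cos(yaw),np.sin(yaw),0]); n=np.array([-e[1],e[0],0]); o=np.array([.5155,.2382,0])
T=lambda x,y,z:o+e*x+n*y+np.array([0,0,z])
print("pred carriage top corners",proj(w,[T(-.016+sx*.026,sy*.0235,.048) for sx in(-1,1) for sy in(1,-1)]).round(1).tolist())
print("pred rail ends",proj(w,[T(sx*.095,sy*.0075,.035) for sx in(-1,1) for sy in(1,-1)]).round(1).tolist())
hsv=cv2.cvtColor(im,cv2.COLOR_BGR2HSV); red=cv2.inRange(hsv,(0,150,60),(6,255,255))|cv2.inRange(hsv,(174,150,60),(180,255,255))
k,l,st,c=cv2.connectedComponentsWithStats(red)
for j in range(1,k):
    if st[j,4]>80: print(st[j])
```

```text
23.25 [0.5159 0.1945 0.1955] 
 [[-0.2177  0.976   0.0068]
 [ 0.976   0.2177 -0.0081]
 [-0.0094  0.0049 -0.9999]]
pred carriage top corners [[129.2, 267.4], [195.9, 269.4], [129.1, 341.9], [195.8, 340.9]]
pred rail ends [[152.0, 198.8], [172.3, 200.2], [151.7, 454.1], [172.0, 452.4]]
[268 132  10  65 513]
[333 132   9  65 516]
[ 429  133   45   59 1719]
```

View pics/w6.png

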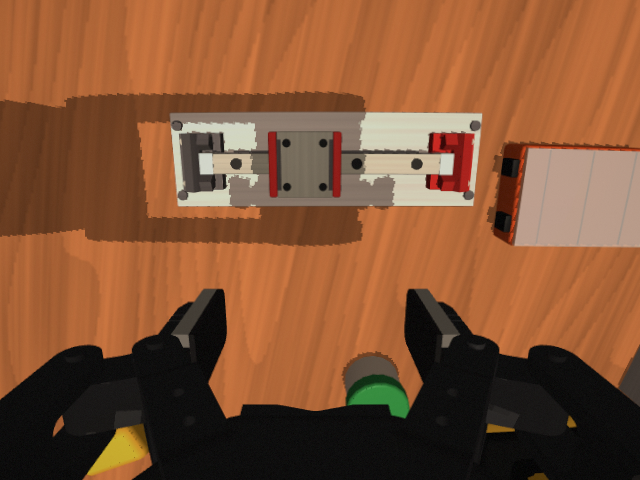

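The guide is seated: the rail lies in both chairs, cols 198-455, and the carriage's flat top is up at cols 268-341, rows 132-196, within 1-2 px of prediction. Next I'll grip the carriage from above.

Emit:
carry_out:
  moves: "-0.02 0.05 -0.08 0.01 0.009 0.003 0.5;-0.04 0.099 -0.16 0.01 0.009 0.003 0.5;-0.04 0.099 -0.25 0.01 0.009 0.003 0.5;-0.04 0.099 -0.31 0.01 0.009 0.003 0.5;-0.04 0.099 -0.34 0.01 0.009 0.003 0.5;-0.04 0.099 -0.36 0.01 0.009 0.003 0.5;-0.04 0.099 -0.37 0.01 0.009 0.003 0.5;-0.04 0.099 -0.37 0.01 0.009 0.003 0.5"
  squeeze: 40

```text
clock: 24.3
tcp_pos: [0.5005, 0.2325, 0.0462]
eef_rot: [-1.965, -2.45, 0.002]
wrist_force: [-0.7, 0.3, -0.3]
finger_gap: 0.0637
gripper_force: 0.0
```

Emit:
carry_out:
  moves: "0 0 0.002 0 0 0 0.3;0 0 0.002 0 0 0 0.1;0 0 0.002 0 0 0 -0.1;0 0 0.002 0 0 0 -0.3;0 0 0.002 0 0 0 -0.4;0 0 0.002 0 0 0 -0.5;0 0 0.002 0 0 0 -0.6;0 0 0.002 0 0 0 -0.6"

```text
clock: 25.3
tcp_pos: [0.5008, 0.2328, 0.0477]
eef_rot: [-1.965, -2.451, 0.001]
wrist_force: [-1.5, -0.5, 5.3]
finger_gap: 0.0504
gripper_force: 41.8
```

Emit:
carry_out:
  moves: "0.006 0.0014 0 0 0 0 -0.6;0.012 0.0028 0 0 0 0 -0.6;0.018 0.0041 0 0 0 0 -0.6;0.024 0.0055 0 0 0 0 -0.6;0.03 0.0069 0 0 0 0 -0.6;0.036 0.0083 0 0 0 0 -0.6;0.042 0.0096 0 0 0 0 -0.6;0.049 0.011 0 0 0 0 -0.6"

```text
clock: 26.3
tcp_pos: [0.5202, 0.2371, 0.0477]
eef_rot: [-1.965, -2.45, 0.002]
wrist_force: [-1.2, -0.6, 6.2]
finger_gap: 0.0505
gripper_force: 41.9
```

Emit:
carry_out:
  moves: "0.006 0.0014 0 0 0 0 -0.6;0.012 0.0028 0 0 0 0 -0.6;0.018 0.0041 0 0 0 0 -0.6;0.024 0.0055 0 0 0 0 -0.6;0.03 0.0069 0 0 0 0 -0.6;0.036 0.0083 0 0 0 0 -0.6;0.042 0.0096 0 0 0 0 -0.6;0.049 0.011 0 0 0 0 -0.6"

```text
clock: 27.3
tcp_pos: [0.5398, 0.2415, 0.0477]
eef_rot: [-1.965, -2.45, 0.002]
wrist_force: [-2.2, -0.9, 5.0]
finger_gap: 0.0504
gripper_force: 41.9
```

Emit:
carry_out:
  moves: "0.006 0.0014 0 0 0 0 -0.6;0.012 0.0028 0 0 0 0 -0.6;0.018 0.0041 0 0 0 0 -0.6;0.024 0.0055 0 0 0 0 -0.6;0.03 0.0069 0 0 0 0 -0.6;0.036 0.0083 0 0 0 0 -0.6;0.042 0.0096 0 0 0 0 -0.6;0.049 0.011 0 0 0 0 -0.6"

```text
clock: 28.3
tcp_pos: [0.5594, 0.2459, 0.0477]
eef_rot: [-1.965, -2.451, 0.002]
wrist_force: [-1.4, -0.8, 5.7]
finger_gap: 0.0503
gripper_force: 41.8
```

Emit:
carry_out:
  moves: "0.004 0.001 0 0 0 0 -0.6;0.008 0.002 0 0 0 0 -0.6;0.012 0.003 0 0 0 0 -0.6;0.016 0.0036 0 0 0 0 -0.6;0.02 0.0045 0 0 0 0 -0.6;0.024 0.0054 0 0 0 0 -0.6;0.027 0.006 0 0 0 0 -0.6;0.03 0.0067 0 0 0 0 -0.6"

```text
clock: 29.3
tcp_pos: [0.5714, 0.2485, 0.0477]
eef_rot: [-1.965, -2.451, 0.002]
wrist_force: [-1.2, -1.5, 5.9]
finger_gap: 0.0505
gripper_force: 41.8
```

Emit:
carry_out:
  moves: "0.001 0.0002 0 0 0 0 -0.6;0.002 0.0005 0 0 0 0 -0.6;0.003 0.0007 0 0 0 0 -0.6;0.004 0.0009 0 0 0 0 -0.6;0.005 0.0011 0 0 0 0 -0.6;0.006 0.0013 0 0 0 0 -0.6;0.006 0.0013 0 0 0 0 -0.6;0.006 0.0013 0 0 0 0 -0.6"

```text
clock: 30.3
tcp_pos: [0.5737, 0.249, 0.0477]
eef_rot: [-1.965, -2.45, 0.002]
wrist_force: [-1.8, -1.7, 6.1]
finger_gap: 0.0505
gripper_force: 41.8
```

Emit:
carry_out:
  moves: "0.001 0.0002 0 0 0 0 -0.6;0.002 0.0005 0 0 0 0 -0.6;0.003 0.0007 0 0 0 0 -0.6;0.004 0.0009 0 0 0 0 -0.6;0.005 0.0011 0 0 0 0 -0.6;0.005 0.0011 0 0 0 0 -0.6;0.005 0.0011 0 0 0 0 -0.6;0.005 0.0011 0 0 0 0 -0.6"

```text
clock: 31.3
tcp_pos: [0.5742, 0.2492, 0.0477]
eef_rot: [-1.963, -2.449, 0.006]
wrist_force: [-7.3, -3.4, 11.8]
finger_gap: 0.0506
gripper_force: 42.3
```

Emit:
carry_out:
  moves: "0.001 0.0002 0 0 0 0 -0.6;0.002 0.0004 0 0 0 0 -0.6;0.003 0.0006 0 0 0 0 -0.6;0.003 0.0006 0 0 0 0 -0.6;0.003 0.0006 0 0 0 0 -0.6;0.003 0.0006 0 0 0 0 -0.6;0.001 0.0002 0 0 0 0 -0.6;-0.002 -0.0004 0 0 0 0 -0.6"

```text
clock: 32.3
tcp_pos: [0.5752, 0.2496, 0.0478]
eef_rot: [-1.965, -2.451, 0.0]
wrist_force: [2.9, 0.2, 3.6]
finger_gap: 0.0507
gripper_force: 41.6
```

Emit:
carry_out:
  moves: "0.001 0.0002 0 0 0 0 -0.6;0.002 0.0005 0 0 0 0 -0.6;0.003 0.0007 0 0 0 0 -0.6;0.004 0.0009 0 0 0 0 -0.6;0.005 0.0011 0 0 0 0 -0.6;0.006 0.0013 0 0 0 0 -0.6;0.007 0.0015 0 0 0 0 -0.6;0.007 0.0015 0 0 0 0 -0.6"

```text
clock: 33.3
tcp_pos: [0.576, 0.2498, 0.0476]
eef_rot: [-1.963, -2.449, 0.007]
wrist_force: [-9.4, -3.1, 13.6]
finger_gap: 0.0504
gripper_force: 42.5
```

Emit:
carry_out:
  moves: "-0.006 -0.0014 0 0 0 0 -0.6;-0.012 -0.0028 0 0 0 0 -0.6;-0.018 -0.0041 0 0 0 0 -0.6;-0.024 -0.0055 0 0 0 0 -0.6;-0.03 -0.0069 0 0 0 0 -0.6;-0.036 -0.0083 0 0 0 0 -0.6;-0.042 -0.0096 0 0 0 0 -0.6;-0.049 -0.011 0 0 0 0 -0.6"

```text
clock: 34.3
tcp_pos: [0.5589, 0.2459, 0.0477]
eef_rot: [1.965, 2.45, 0.002]
wrist_force: [1.9, 1.1, 5.2]
finger_gap: 0.0509
gripper_force: 41.8
```

Emit:
carry_out:
  moves: "-0.006 -0.0014 0 0 0 0 -0.6;-0.012 -0.0028 0 0 0 0 -0.6;-0.018 -0.0041 0 0 0 0 -0.6;-0.024 -0.0055 0 0 0 0 -0.6;-0.03 -0.0069 0 0 0 0 -0.6;-0.036 -0.0083 0 0 0 0 -0.6;-0.042 -0.0096 0 0 0 0 -0.6;-0.049 -0.011 0 0 0 0 -0.6"

```text
clock: 35.3
tcp_pos: [0.5394, 0.2416, 0.0477]
eef_rot: [1.965, 2.45, 0.002]
wrist_force: [1.6, 0.7, 5.5]
finger_gap: 0.0504
gripper_force: 41.8
```

Emit:
carry_out:
  moves: "-0.006 -0.0014 0 0 0 0 -0.6;-0.012 -0.0028 0 0 0 0 -0.6;-0.018 -0.0041 0 0 0 0 -0.6;-0.024 -0.0055 0 0 0 0 -0.6;-0.03 -0.0069 0 0 0 0 -0.6;-0.036 -0.0083 0 0 0 0 -0.6;-0.042 -0.0096 0 0 0 0 -0.6;-0.049 -0.011 0 0 0 0 -0.6"

```text
clock: 36.3
tcp_pos: [0.5198, 0.2372, 0.0477]
eef_rot: [1.965, 2.45, 0.002]
wrist_force: [1.5, 2.0, 6.2]
finger_gap: 0.0504
gripper_force: 41.8
```

Emit:
carry_out:
  moves: "-0.006 -0.0014 0 0 0 0 -0.6;-0.012 -0.0028 0 0 0 0 -0.6;-0.018 -0.0041 0 0 0 0 -0.6;-0.024 -0.0055 0 0 0 0 -0.6;-0.03 -0.0069 0 0 0 0 -0.6;-0.036 -0.0083 0 0 0 0 -0.6;-0.042 -0.0096 0 0 0 0 -0.6;-0.049 -0.011 0 0 0 0 -0.6"

```text
clock: 37.3
tcp_pos: [0.5002, 0.2329, 0.0477]
eef_rot: [1.966, 2.45, 0.002]
wrist_force: [2.4, 1.6, 6.9]
finger_gap: 0.0507
gripper_force: 41.8
```

Emit:
carry_out:
  moves: "-0.006 -0.0014 0 0 0 0 -0.6;-0.012 -0.0028 0 0 0 0 -0.6;-0.018 -0.0041 0 0 0 0 -0.6;-0.024 -0.0055 0 0 0 0 -0.6;-0.03 -0.0069 0 0 0 0 -0.6;-0.036 -0.0083 0 0 0 0 -0.6;-0.042 -0.0096 0 0 0 0 -0.6;-0.049 -0.011 0 0 0 0 -0.6"

```text
clock: 38.3
tcp_pos: [0.4806, 0.2285, 0.0477]
eef_rot: [1.966, 2.45, 0.002]
wrist_force: [1.7, 1.8, 6.3]
finger_gap: 0.0504
gripper_force: 41.8
```

Emit:
carry_out:
  moves: "-0.006 -0.0014 0 0 0 0 -0.6;-0.012 -0.0028 0 0 0 0 -0.6;-0.018 -0.0041 0 0 0 0 -0.6;-0.024 -0.0055 0 0 0 0 -0.6;-0.03 -0.0069 0 0 0 0 -0.6;-0.036 -0.0083 0 0 0 0 -0.6;-0.041 -0.0094 0 0 0 0 -0.6;-0.045 -0.0103 0 0 0 0 -0.6"

```text
clock: 39.3
tcp_pos: [0.4626, 0.2245, 0.0477]
eef_rot: [1.966, 2.451, 0.002]
wrist_force: [1.5, 1.1, 6.6]
finger_gap: 0.0507
gripper_force: 41.8
```

Emit:
carry_out:
  moves: "-0.001 -0.0002 0 0 0 0 -0.6;-0.002 -0.0005 0 0 0 0 -0.6;-0.004 -0.0009 0 0 0 0 -0.6;-0.005 -0.0011 0 0 0 0 -0.6;-0.006 -0.0013 0 0 0 0 -0.6;-0.007 -0.0016 0 0 0 0 -0.6;-0.008 -0.0018 0 0 0 0 -0.6;-0.008 -0.0018 0 0 0 0 -0.6"

```text
clock: 40.3
tcp_pos: [0.4599, 0.2236, 0.0477]
eef_rot: [1.965, 2.45, 0.003]
wrist_force: [4.1, 2.4, 5.1]
finger_gap: 0.0506
gripper_force: 41.8
```

Emit:
carry_out:
  moves: "-0.002 -0.0004 0 0 0 0 -0.6;-0.004 -0.0009 0 0 0 0 -0.6;-0.006 -0.0013 0 0 0 0 -0.6;-0.008 -0.0018 0 0 0 0 -0.6;-0.01 -0.0022 0 0 0 0 -0.6;-0.011 -0.0024 0 0 0 0 -0.6;-0.011 -0.0024 0 0 0 0 -0.6;-0.011 -0.0024 0 0 0 0 -0.6"

```text
clock: 41.3
tcp_pos: [0.4565, 0.2225, 0.0478]
eef_rot: [1.964, 2.449, 0.005]
wrist_force: [6.8, 1.5, 3.3]
finger_gap: 0.0503
gripper_force: 41.6
```

Emit:
carry_out:
  moves: "-0.001 -0.0002 0 0 0 0 -0.6;-0.002 -0.0005 0 0 0 0 -0.6;-0.003 -0.0007 0 0 0 0 -0.6;-0.004 -0.0009 0 0 0 0 -0.6;-0.005 -0.0011 0 0 0 0 -0.6;-0.006 -0.0013 0 0 0 0 -0.6;-0.006 -0.0013 0 0 0 0 -0.6;-0.006 -0.0013 0 0 0 0 -0.6"

```text
clock: 42.3
tcp_pos: [0.4562, 0.2225, 0.0482]
eef_rot: [1.963, 2.446, 0.011]
wrist_force: [14.4, 3.8, -2.2]
finger_gap: 0.0504
gripper_force: 42.1
```

Emit:
carry_out:
  moves: "0.006 0.0014 0 0 0 0 -0.6;0.012 0.0028 0 0 0 0 -0.6;0.018 0.0041 0 0 0 0 -0.6;0.024 0.0055 0 0 0 0 -0.6;0.03 0.0069 0 0 0 0 -0.6;0.036 0.0083 0 0 0 0 -0.6;0.042 0.0096 0 0 0 0 -0.6;0.049 0.011 0 0 0 0 -0.6"

```text
clock: 43.3
tcp_pos: [0.4713, 0.2258, 0.0477]
eef_rot: [-1.965, -2.45, 0.003]
wrist_force: [-1.8, -0.8, 12.3]
finger_gap: 0.0505
gripper_force: 43.7
```

Emit:
carry_out:
  moves: "0.006 0.0014 0 0 0 0 -0.6;0.012 0.0028 0 0 0 0 -0.6;0.018 0.0041 0 0 0 0 -0.6;0.024 0.0055 0 0 0 0 -0.6;0.03 0.0069 0 0 0 0 -0.6;0.036 0.0083 0 0 0 0 -0.6;0.042 0.0096 0 0 0 0 -0.6;0.049 0.011 0 0 0 0 -0.6"

```text
clock: 44.3
tcp_pos: [0.4908, 0.2302, 0.0476]
eef_rot: [-1.965, -2.45, 0.003]
wrist_force: [-2.1, -0.4, 12.3]
finger_gap: 0.0503
gripper_force: 43.7
```

Emit:
carry_out:
  moves: "0.006 0.0014 0 0 0 0 -0.6;0.012 0.0028 0 0 0 0 -0.6;0.018 0.0041 0 0 0 0 -0.6;0.024 0.0055 0 0 0 0 -0.6;0.03 0.0069 0 0 0 0 -0.6;0.036 0.0083 0 0 0 0 -0.6;0.042 0.0096 0 0 0 0 -0.6;0.049 0.011 0 0 0 0 -0.6"

```text
clock: 45.3
tcp_pos: [0.5104, 0.2345, 0.0476]
eef_rot: [-1.965, -2.45, 0.003]
wrist_force: [-1.1, -1.5, 12.6]
finger_gap: 0.0506
gripper_force: 43.7
```

Emit:
carry_out:
  moves: "0.006 0.0014 0 0 0 0 -0.6;0.012 0.0028 0 0 0 0 -0.6;0.018 0.0041 0 0 0 0 -0.6;0.024 0.0055 0 0 0 0 -0.6;0.03 0.0069 0 0 0 0 -0.6;0.036 0.0083 0 0 0 0 -0.6;0.042 0.0096 0 0 0 0 -0.6;0.049 0.011 0 0 0 0 -0.6"

```text
clock: 46.3
tcp_pos: [0.53, 0.2389, 0.0476]
eef_rot: [-1.965, -2.45, 0.003]
wrist_force: [-1.8, -0.9, 12.3]
finger_gap: 0.0506
gripper_force: 43.6
```

Emit:
carry_out:
  moves: "0.006 0.0014 0 0 0 0 -0.6;0.012 0.0028 0 0 0 0 -0.6;0.018 0.0041 0 0 0 0 -0.6;0.024 0.0055 0 0 0 0 -0.6;0.03 0.0069 0 0 0 0 -0.6;0.036 0.0083 0 0 0 0 -0.6;0.042 0.0096 0 0 0 0 -0.6;0.049 0.011 0 0 0 0 -0.6"

```text
clock: 47.3
tcp_pos: [0.5495, 0.2432, 0.0476]
eef_rot: [-1.965, -2.45, 0.003]
wrist_force: [-1.1, -2.2, 11.6]
finger_gap: 0.0503
gripper_force: 43.6
```

Emit:
carry_out:
  moves: "0.006 0.0014 0 0 0 0 -0.6;0.012 0.0028 0 0 0 0 -0.6;0.018 0.0041 0 0 0 0 -0.6;0.024 0.0055 0 0 0 0 -0.6;0.03 0.0069 0 0 0 0 -0.6;0.036 0.0083 0 0 0 0 -0.6;0.042 0.0096 0 0 0 0 -0.6;0.048 0.0108 0 0 0 0 -0.6"

```text
clock: 48.3
tcp_pos: [0.5687, 0.2475, 0.0477]
eef_rot: [-1.965, -2.45, 0.003]
wrist_force: [-1.9, -1.1, 11.1]
finger_gap: 0.0506
gripper_force: 43.6
```

Emit:
carry_out:
  moves: "0.002 0.0004 0 0 0 0 -0.6;0.004 0.0009 0 0 0 0 -0.6;0.006 0.0013 0 0 0 0 -0.6;0.008 0.0018 0 0 0 0 -0.6;0.01 0.0022 0 0 0 0 -0.6;0.012 0.0026 0 0 0 0 -0.6;0.014 0.003 0 0 0 0 -0.6;0.015 0.0033 0 0 0 0 -0.6"

```text
clock: 49.3
tcp_pos: [0.5722, 0.2483, 0.0475]
eef_rot: [-1.962, -2.448, 0.011]
wrist_force: [-11.5, -4.7, 20.1]
finger_gap: 0.0504
gripper_force: 44.4
```

Emit:
carry_out:
  moves: "0.001 0.0002 0 0 0 0 -0.6;0.002 0.0004 0 0 0 0 -0.6;0.003 0.0007 0 0 0 0 -0.6;0.004 0.0009 0 0 0 0 -0.6;0.005 0.0011 0 0 0 0 -0.6;0.006 0.0013 0 0 0 0 -0.6;0.007 0.0015 0 0 0 0 -0.6;0.007 0.0015 0 0 0 0 -0.6"

```text
clock: 50.3
tcp_pos: [0.5747, 0.2492, 0.0475]
eef_rot: [-1.962, -2.448, 0.011]
wrist_force: [-13.0, -2.6, 20.2]
finger_gap: 0.0505
gripper_force: 44.3
```

Emit:
carry_out:
  moves: "0.001 0.0002 0 0 0 0 -0.6;0.002 0.0004 0 0 0 0 -0.6;0.003 0.0007 0 0 0 0 -0.6;0.004 0.0009 0 0 0 0 -0.6;0.004 0.0009 0 0 0 0 -0.6;0.004 0.0009 0 0 0 0 -0.6;0.004 0.0009 0 0 0 0 -0.6;0.004 0.0009 0 0 0 0 -0.6"

```text
clock: 51.3
tcp_pos: [0.5763, 0.2496, 0.0475]
eef_rot: [-1.962, -2.448, 0.011]
wrist_force: [-12.7, -3.3, 20.3]
finger_gap: 0.0508
gripper_force: 44.3
```

Emit:
carry_out:
  moves: "0 0 0 0 0 0 -0.4;0 0 0 0 0 0 -0.2;0 0 0 0 0 0 0;0 0 0 0 0 0 0.15;0 0 0 0 0 0 0.3;0 0 0 0 0 0 0.3;0 0 0.02 0 0 0 0.3;0 0 0.05 0 0 0 0.3"

```text
clock: 52.3
tcp_pos: [0.5784, 0.2499, 0.0664]
eef_rot: [-1.964, -2.449, 0.005]
wrist_force: [0.8, -0.4, 1.4]
finger_gap: 0.0557
gripper_force: 0.0
```

Emit:
carry_out:
  moves: "0 0 0.08 0 0 0 0.4;-0.02 -0.02 0.16 0 0 0 0.5;-0.05 -0.05 0.24 0 0 0 0.5;-0.08 -0.08 0.3 0 0 0 0.5;-0.1 -0.1 0.34 0 0 0 0.5;-0.1 -0.1 0.34 0 0 0 0.5;-0.1 -0.1 0.34 0 0 0 0.5;-0.1 -0.1 0.34 0 0 0 0.5"

```text
clock: 53.3
tcp_pos: [0.5385, 0.2102, 0.2014]
eef_rot: [-1.964, -2.449, 0.005]
wrist_force: [-0.6, 0.1, -0.2]
finger_gap: 0.0643
gripper_force: 0.0
```

Run:
```python
from h import *
np.set_printoptions(precision=4,suppress=True)
s=telemetry.read_state(); im=camera("wrist")[:,:,::-1]; w=cam("wrist",s)
cv2.imwrite("pics/w7.png",im); print(s['clock'],s['tcp_pos'])
yaw=np.radians(12.7); e=np.array([np.cos(yaw),np.sin(yaw),0]); n=np.array([-e[1],e[0],0]); o=np.array([.5155,.2382,0])
T=lambda x,y,z:o+e*x+n*y+np.array([0,0,z])
for x in(.059,.0615): print("pred carriage top corners",x,proj(w,[T(x+sx*.026,sy*.0235,.048) for sx in(-1,1) for sy in(1,-1)]).round(1).tolist())
print("pred rail dark end (shift 2.5)",proj(w,[T(.0025-.095,sy*.0075,.035) for sy in(1,-1)]).round(1).tolist())
hsv=cv2.cvtColor(im,cv2.COLOR_BGR2HSV); red=cv2.inRange(hsv,(0,150,60),(6,255,255))|cv2.inRange(hsv,(174,150,60),(180,255,255))
k,l,st,c=cv2.connectedComponentsWithStats(red)
for j in range(1,k):
    if st[j,4]>80: print(st[j])
```

```text
53.3 [0.5385 0.2102 0.2014]
pred carriage top corners 0.059 [[145.9, 339.4], [210.0, 338.6], [146.1, 411.4], [210.0, 407.7]]
pred carriage top corners 0.0615 [[145.9, 342.9], [210.0, 341.9], [146.1, 414.8], [210.0, 411.1]]
pred rail dark end (shift 2.5) [[167.5, 174.9], [187.0, 176.6]]
[341 147  11  64 564]
[ 404  148   36   63 1633]
```

Run:
```python
from h import *
im=cv2.imread("pics/w7.png"); g=cv2.cvtColor(im,cv2.COLOR_BGR2GRAY)
print(g[172:184,155:200].mean(0).round().astype(int).tolist())
camera("top")
for n in("spare1_mid","rail_mid"): print(n,[(round(d['p'],2),[round(x) for x in d['pixel']]) for d in nets.tip_of("top",n)])
a=cv2.imread("pics/top0.png"); b=camera("top")[:,:,::-1]; cv2.imwrite("pics/top1.png",b)
d=(cv2.absdiff(a,b).max(2)>60).astype(np.uint8); k,l,st,c=cv2.connectedComponentsWithStats(d)
print([x.tolist() for x in st[1:] if x[4]>25])
```

```text
[187, 124, 86, 75, 74, 73, 73, 73, 73, 73, 62, 55, 55, 55, 54, 51, 52, 52, 50, 42, 78, 169, 210, 210, 210, 211, 210, 210, 210, 210, 211, 210, 210, 185, 169, 181, 180, 181, 180, 181, 181, 181, 181, 181, 181]
spare1_mid [(0.65, [242, 375]), (0.62, [243, 366])]
rail_mid [(0.76, [240, 195]), (0.69, [325, 462]), (0.64, [332, 382])]
[[101, 179, 110, 234, 7069], [90, 192, 35, 29, 216], [377, 210, 20, 71, 459], [96, 239, 28, 125, 258], [64, 340, 51, 70, 1286], [42, 354, 10, 21, 61], [16, 382, 20, 13, 166], [267, 392, 30, 16, 147], [0, 398, 12, 6, 32], [8, 402, 19, 8, 92], [200, 414, 12, 4, 37], [267, 436, 35, 9, 90], [0, 443, 31, 37, 459], [316, 446, 6, 13, 28], [207, 449, 11, 10, 62], [282, 456, 13, 9, 27], [318, 465, 7, 15, 57], [209, 467, 12, 7, 43]]
```

```bash
python3 -c "
from plant import ctrl; print(ctrl.finish_job())"
```

```text
the job is handed in; nothing more can be done
None
```

I handed the job in at about 53 s: the red-capped guide is seated flat top up in the cradle, and its carriage went to the red stop, back to the dark stop, and home, where it now rests. The spares still stand in the bin, nothing else on the bench looks moved, and I felt no sticky spots.

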